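Fill the supper caddy

ROBOT

A 6-joint arm with a two-finger parallel gripper is mounted at the origin on a cart in front of the work surface, level with it; the furniture and walls round the work are solid. World frame = base frame: x ahead of the robot, y to its left, z up, the work surface at z = 0. Lengths are in m, angles in degrees, forces in N, time in s.
With the tool pointing down it reaches from about 0.35 to 0.875 m from the base axis. Payload 4.2 kg.
Tool frame: the origin (TCP) lies midway between the tips of the shut fingers; the grasp point (between the pads) lies 19 mm behind it; z points along the fingers, y is the line along which they close (so a half turn about z gives the same grasp; the last joint's range is limited). The gripper opens to 87 mm and grips with 3 to 60 N. Pads are 19 mm wide; open, the fingers measure 117 mm over their backs; the gripper's body (75 mm by 190 mm) begins 51 mm behind the grasp point.
Start: joints at [-62.074, 22.042, 0.453, 0, -68.411, -14.817], TCP at [0.142, -0.609, 0.223] pointing down, gripper open.
Joint ranges: [-179.83, 179.83], [-69.29, 118.12], [-61.27, 80.66], [-181.25, 117.63], [-171.15, -9.14], [-177.46, 177.46]. Speed limits (degrees/s): [159.86, 159.86, 180, 180, 180, 180].

INTERFACE

Orientations are given as a 3x3 rotation matrix whose columns are the frame's x, y, z axes.
In Python, from station import sense, capture, finish_job, silhouettes, landmark_of gives the robot as it stands.
- The arm moves only by the tool step_arm, never from a script. Its arguments are lists of equal length, an entry for each row: "linear": the shift along the tool's x, y, z in mm, a list of three; "delta_rot": the turn, a rotation vector about the tool's x, y, z in rad, a list of three; "grip": the finger opening in mm, from 0 to 87. A call has 1 to 10 rows; each row shifts and turns the commanded pose from where the row before left it, along the tool's axes as they then stand; what a row does not reach is not made up. A row lasts 1/8 s, in which the tool goes at most 62.5 mm and 10.7 degrees, less where a joint would pass 70% of its speed; a pose out of reach is approached as far as the arm can. A call with a gripper value outside its range is refused whole. The fingers move at their own pace and stop on an object; the grip force is fixed at half the most. Time passes only in rows, so rows that do not move let the fingers close. It gives the time, the measured TCP pose, the force, the opening and the grip force at its end, in the units of the state.
- sense(): the state, without advancing time (a new reading comes with each control period).
- capture(name): name is "side" or "top" or "wrist"; returns a dict with "img" (400x640x3 uint8, red, green, blue), "fx", "fy", "cx", "cy" (pixels), "world_to_cam" (4x4, takes a point from world to camera coordinates); the wrist camera has in their place "mount" (4x4, takes a point from camera to tool coordinates, whose origin is the TCP and whose axes are the flange's). Camera axes: x right, y up, looking along -z (the intrinsics and any distortion apply to the point x, -y, -z); pixel columns grow to the right and rows downward; lengths in m; the calibration is good to about 2 mm. A picture is of the moment at which its call begins: read the wrist's pose just before it. There is no depth.
- finish_job(): hands the job in; it is judged then, once.
Trained networks look in the newest picture that a camera, given by its name, has taken for a name from the list of things; names that differ only in an ending like _2 or _b are one class to them, and where a whole thing is asked for, a point or a joint stands for the part that bears it (a point fixed in the world has none). Each returns a list of dicts, best first, with "score" (0 to 1); they miss things now and then, are a little off and sometimes report something else, mostly with a low value. They report only what shows in the picture. A call takes as long as a camera call. They do not tell look-alikes from the thing itself.
- silhouettes(camera, label): "mask" (400x640 bool, what is visible of it) and "point" ([column, row] in pixels, amid what is visible of it).
- landmark_of(camera, label): "point" ([column, row] in pixels: a listed point, or the origin of a listed thing).
The state is a dict: "time_s": time; "joints": joint angles; "joint_velocities": joint speeds; "effort": joint torques, N m; "tcp_pos": TCP position; "ee_rot": TCP orientation; "wrist_force": force on the tool from outside, world axes, zero at the start; "moment": the same for the moment, N m; "gripper_width": opening from 0.0 (shut) to 1.0 (fully open); "gripper_force": force on a finger pad.
Only numpy, scipy, OpenCV 4.12 (cv2) and the standard library are available. Lean on these libraries where they do the work, as an engineer would, in place of code of your own. Each camera call takes 0.05 s, during which the arm holds its last target. There are 200 camera calls.

TASK

Fill the wooden table caddy for supper: stand the pepper mill and the honey jar in the two compartments next to the raised handle board, and the small spice jar and the small green tin in the two compartments on the other side, one thing to a compartment, all upright on the caddy's floor. The big pickle jar and the wide blue tin look similar but do not belong: leave them where they are.

Things in the scene. Friction and masses are not known exactly. Their poses are not given: they have to be found in the camera images.
- pepper_mill_mid (a point): Turned reddish-brown wooden pepper mill with a small silver tip, round, 138 mm tall, widest 55, about 48 across its upper half; stands upright. The point is its centre, half-way up (69 above its underside). z up. Take it by its upper half, 90 to 110 above its underside, so that a gripper's palm clears the top. 0.16 kg.
- honey_jar_mid (a point): Honey jar: clear glass with amber content, dark label and yellow screw lid, 63 x 63 wide, 100 mm tall, the lid (round) 63 across; stands upright. The point is its centre, half-way up (50 above its underside). z up; grip it with the fingers closing along its own x or y. 0.34 kg.
- spice_jar_mid (a point): Small slim spice jar with red-brown label and long yellow cap, 45 x 44 wide, 100 mm tall (cap 44 across, the top 20); stands upright. The point is its centre, half-way up (50 above its underside). z up; grip it with the fingers closing along its own x or y. 0.11 kg.
- green_tin_mid (a point): Small green tin with gold rims, round, 57 across, 72 mm tall; stands upright. The point is its centre, half-way up (36 above its underside). z up. 0.18 kg.
- pickle_jar_mid (a point): Pickle jar that is not wanted: a look-alike of the honey and spice jars, with yellow lid and pale cream label, but bigger, 68 x 68 wide and 131 mm tall. The point is its centre, half-way up (65 above its underside). Loose; leave it standing where it is.
- blue_tin_mid (a point): Wide low blue tin with gold top that is not wanted: a look-alike of the green tin, round, 75 across, 58 mm tall. The point is its centre, half-way up (29 above its underside). Loose; leave it standing where it is.
- caddy: Pale wood caddy, fixed, 186 x 186 mm. 2 x 2 compartments, each 84 x 84, cork floor at 8 mm, walls and dividers 6 thick with tops at 30 mm. On its +x side a dark brown handle board with a slot: x 87 to 97 mm, 186 long, top at 64 mm. Origin: middle of underside; x towards the board, y along it, z up. Compartment centres: x = +45 (next to the board) or -45 mm (other side), y = +45 and -45 mm.
Not all that is in view belongs to the job. What is shaped like the part that bears honey_jar_mid but purple is not meant.

How it is judged (in metres and radians):
At the end, for the whole second after the job is handed in: Mill and honey jar stand in the compartments on the handle-board side, spice jar and green tin in those on the other side: centres inside, upright within 0.1 rad, on the floor within 6 mm, at rest (under 0.02 m/s). Pickle jar and blue tin within 25 mm of their starts (x of pepper_mill_mid in the frame of caddy between 0.015 and 0.075 m and (y of pepper_mill_mid in the frame of caddy between 0.015 and 0.075 m or y of pepper_mill_mid in the frame of caddy between -0.075 and -0.015 m) and z of pepper_mill_mid in the frame of caddy between 0.071 and 0.083 m and angle between each of pepper_mill_mid, honey_jar_mid, spice_jar_mid, green_tin_mid's own z axis and vertical below 0.1 rad and linear speed of each of pepper_mill, honey_jar, spice_jar, green_tin below 0.02 m/s and x of honey_jar_mid in the frame of caddy between 0.015 and 0.075 m and (y of honey_jar_mid in the frame of caddy between 0.015 and 0.075 m or y of honey_jar_mid in the frame of caddy between -0.075 and -0.015 m) and z of honey_jar_mid in the frame of caddy between 0.052 and 0.064 m and x of spice_jar_mid in the frame of caddy between -0.075 and -0.015 m and (y of spice_jar_mid in the frame of caddy between 0.015 and 0.075 m or y of spice_jar_mid in the frame of caddy between -0.075 and -0.015 m) and z of spice_jar_mid in the frame of caddy between 0.052 and 0.064 m and x of green_tin_mid in the frame of caddy between -0.075 and -0.015 m and (y of green_tin_mid in the frame of caddy between 0.015 and 0.075 m or y of green_tin_mid in the frame of caddy between -0.075 and -0.015 m) and z of green_tin_mid in the frame of caddy between 0.038 and 0.05 m and distance of each of pickle_jar_mid, blue_tin_mid from where it was at the start of the episode below 0.025 m); the robot touches nothing.
It fails at once if the pickle jar, which does not belong, is moved more than 25 mm or tipped over (distance of pickle_jar_mid from where it was at the start of the episode above 0.025 m or angle between pickle_jar_mid's own z axis and vertical above 0.3 rad).
It fails at once if the blue tin, which does not belong, is moved more than 25 mm or tipped over (distance of blue_tin_mid from where it was at the start of the episode above 0.025 m or angle between blue_tin_mid's own z axis and vertical above 0.3 rad).
It also fails if it takes over 106 s, if anything falls off the work surface, if the arm or the gripper's body presses on something with over 40 N, if the wrist force passes 120 N, or if a joint passes its speed limit or range.

## Working session

There is one attempt and no reset: what is moved stays moved. The work goes in short steps, Python scripts to look and compute and a tool call to move; the robot and the scene stay as the last step left them, time stands still between calls to the robot, and variables do not carry over. Pictures are saved under pics/ and viewed, at most 14 in all, crops included, and the job is handed in when it is done.

Besides the shell and the picture viewer there is one more tool, called after "Request:" by a JSON object that holds its "op" and its "data", one argument or row to a line. step_arm: Moves the arm, as the interface text tells. Its arguments: {"type":"object","properties":{"linear":{"type":"array"},"delta_rot":{"type":"array"},"grip":{"type":"array"}},"required":["linear","delta_rot","grip"]}

```bash
mkdir -p pics
cat > h.py <<'E'
import numpy as np, cv2
from station import *
def ray(c,px):
    # returns origin, dir in world
    M=np.linalg.inv(c["world_to_cam"]) if "world_to_cam" in c else c["T"]
    d=np.array([(px[0]-c["cx"])/c["fx"],-(px[1]-c["cy"])/c["fy"],-1.0])
    return M[:3,3],M[:3,:3]@d
def atz(c,px,z):
    o,d=ray(c,px); return o+d*(z-o[2])/d[2]
def save(n,img): cv2.imwrite("pics/"+n,img[:,:,::-1])
E
python3 - <<'E'
from h import *
N=["pepper_mill_mid","honey_jar_mid","spice_jar_mid","green_tin_mid","pickle_jar_mid","blue_tin_mid","caddy"]
Z=[.069,.05,.05,.036,.065,.029,0]
s=sense();print(s["time_s"],s["tcp_pos"],s["ee_rot"],s["gripper_width"])
for cam in ["top","side"]:
    c=capture(cam);save(cam+".png",c["img"]);print(cam,[k for k in c if k!="img"],np.linalg.inv(c["world_to_cam"])[:3].round(3).tolist())
    for n,z in zip(N,Z):
        for r in landmark_of(cam,n)[:4]: print(n,round(r["score"],2),np.round(r["point"]),atz(c,r["point"],z).round(3))
E
```

```text
0.0 [ 0.14162361 -0.60813768  0.22145133] [[-9.73987455e-01 -2.26601081e-01 -6.22217483e-04]
 [-2.26601897e-01  9.73985228e-01  2.08726879e-03]
 [ 1.33053272e-04  2.17396928e-03 -9.99997628e-01]] 0.9985747426769357
top ['fx', 'fy', 'cx', 'cy', 'world_to_cam'] [[0.011, 0.997, -0.078, 0.33], [-1.0, 0.011, 0.002, 0.015], [0.002, 0.078, 0.997, 1.648]]
pepper_mill_mid 0.68 [201. 186.] [0.469 0.401 0.069]
honey_jar_mid 0.9 [391. 215.] [ 0.379 -0.259  0.05 ]
honey_jar_mid 0.6 [425. 221.] [ 0.358 -0.377  0.05 ]
spice_jar_mid 0.54 [230. 169.] [0.532 0.305 0.05 ]
green_tin_mid 0.76 [396. 178.] [ 0.511 -0.28   0.036]
blue_tin_mid 0.8 [244. 208.] [0.398 0.258 0.029]
caddy 0.92 [321. 172.] [ 0.533 -0.015  0.   ]
caddy 0.43 [397. 181.] [ 0.502 -0.288  0.   ]
side ['fx', 'fy', 'cx', 'cy', 'world_to_cam'] [[-0.836, 0.299, -0.46, -0.254], [-0.548, -0.471, 0.691, 1.05], [-0.01, 0.83, 0.557, 0.918]]
pepper_mill_mid 0.73 [225. 277.] [0.461 0.405 0.069]
honey_jar_mid 0.63 [376. 177.] [ 0.381 -0.266  0.05 ]
honey_jar_mid 0.55 [394. 163.] [ 0.37  -0.388  0.05 ]
spice_jar_mid 0.89 [234. 255.] [0.515 0.313 0.05 ]
green_tin_mid 0.9 [347. 169.] [ 0.505 -0.281  0.036]
pickle_jar_mid 0.87 [368. 150.] [ 0.483 -0.399  0.065]
blue_tin_mid 0.61 [281. 268.] [0.391 0.266 0.029]
blue_tin_mid 0.23 [343. 169.] [ 0.524 -0.289  0.029]
caddy 0.57 [300. 211.] [ 0.528 -0.018  0.   ]
```

View pics/top.png

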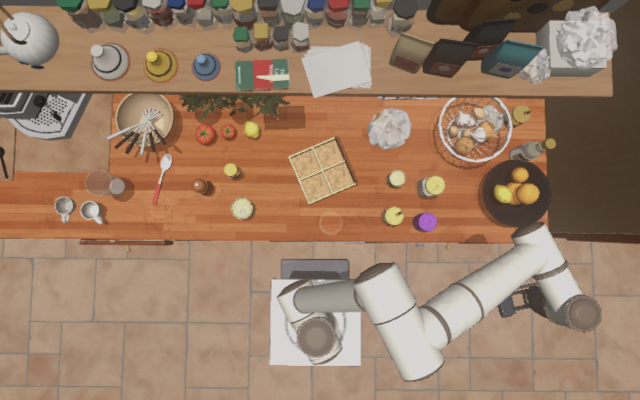

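View pics/side.png

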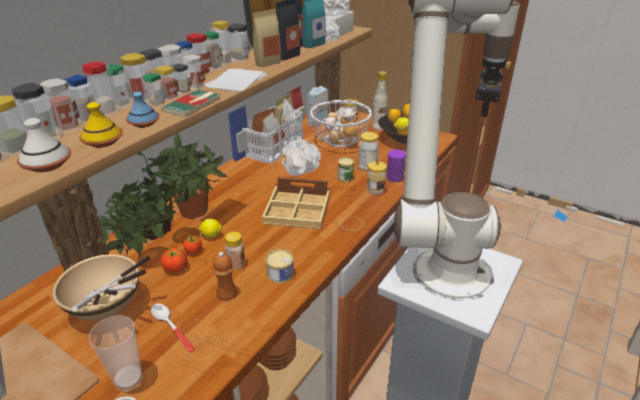

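The top view shows the mill at (201,186), spice jar at (231,170), green tin at (397,179), blue tin at (242,208), pickle jar at (432,186) and caddy at (322,171). There are two honey-jar candidates. (394,215) is amber with a yellow lid, so it fits. (427,222) is purple, so it does not. The side view agrees: honey at (377,178), purple at (397,165), and the board at the far side of the caddy, (303,186). I'll confirm in one enlarged crop.

Run:
```python
from h import *
t=cv2.imread("pics/top.png");s=cv2.imread("pics/side.png")
z=lambda im,x,y,w,h,k:cv2.resize(im[y:y+h,x:x+w],None,fx=k,fy=k,interpolation=cv2.INTER_CUBIC)
a=z(t,280,130,80,60+20,3.75) ; b=z(t,370,160,100,80,3.75)
c=z(s,255,170,80,80,3.75); d=z(s,320,125,100,80,3.75)
cv2.imwrite("pics/crop.png",np.vstack([np.hstack([a,b]),np.hstack([c,d])]))
```

```text
(no output)
```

View pics/crop.png

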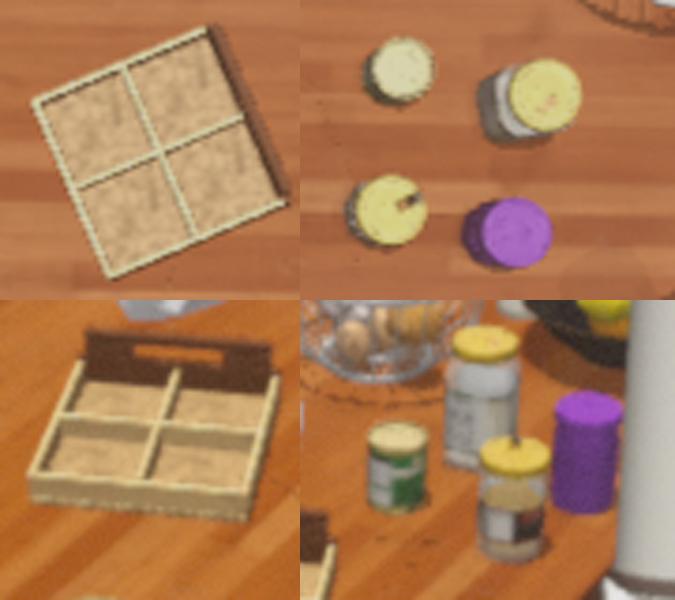

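Confirmed: amber jar with yellow lid is the honey jar; purple is the decoy. In the top view the board is on the right side of the caddy, towards -y. Next I'll work out the caddy pose from its rim corners and set up a move helper.

```bash
cat >> h.py <<'E'
def plan(p,closing_deg=None):
    s=sense();R=np.array(s["ee_rot"]);t=np.array(s["tcp_pos"])
    d=np.array(p)-t
    print("t",round(s["time_s"],2),"tcp",t.round(4),"grip",round(s["gripper_width"]*87,1))
    print("shift mm (tool):",(R.T@d*1000).round(1),"dist",round(np.linalg.norm(d)*1000))
    tilt=np.cross(R[:,2],[0,0,-1.]);print("tilt fix rotvec(tool)",(R.T@tilt).round(4))
    if closing_deg is not None:
        a=np.degrees(np.arctan2(R[1,1],R[0,1])); e=(closing_deg-a+90)%180-90
        print("closing now",a.round(1),"rotz rad",round(-np.radians(e),3),"j6",round(s["joints"][5],1))
def wristcam():
    s=sense();c=capture("wrist");T=np.eye(4);T[:3,:3]=s["ee_rot"];T[:3,3]=s["tcp_pos"];c["T"]=T@c["mount"];return c
E
python3 - <<'E'
from h import *
c=capture("top")
f=lambda x,y,z:atz(c,(280+x/3.75,130+y/3.75),z)[:2]
tl,bl,m,br=f(35,101,.03),f(110,277,.03),f(160,153,.03),f(288,205,.03)
tr=f(210,26,.05)
print(tl,bl,m,br,tr, np.linalg.norm(tl-bl))
y=tl-bl; print("yaxis ang",np.degrees(np.arctan2(y[1],y[0])),"center from left edge",(tl+bl)/2+ .093*np.array([y[1],-y[0]])/np.linalg.norm(y))
# rim-based fit: project candidate
x=m-(tl+bl)/2; print("x ang",np.degrees(np.arctan2(x[1],x[0])),np.linalg.norm(x))
print(c["fx"],c["cx"],c["cy"],{k:c[k] for k in c if k not in("img","world_to_cam")})
plan([.365,-.262,.26],0)
w=capture("wrist");print(w["mount"].round(3),w["fx"],w["cx"],w["cy"])
E
```

```text
[0.58100509 0.09867987] [0.41472039 0.0256676 ] [ 0.5326762  -0.02030129] [ 0.48458947 -0.14159553] [ 0.65085783 -0.06576237] 0.18160780168123006
yaxis ang 23.70531238212774 center from left edge [ 0.53525178 -0.02297942]
x ang -67.11494932977682 0.08952153509800914
459.01045928594084 313.0917024693348 192.25250304760868 {'fx': 459.01045928594084, 'fy': 459.01045928594084, 'cx': 313.0917024693348, 'cy': 192.25250304760868}
t 0.85 tcp [ 0.1417 -0.6087  0.2226] grip 87.0
shift mm (tool): [-296.1  287.   -37.4] dist 414
tilt fix rotvec(tool) [ 0. -0.  0.]
closing now 103.1 rotz rad -1.342 j6 -14.8
[[-0.001  0.968  0.25   0.068]
 [ 1.     0.001  0.001  0.001]
 [ 0.001  0.25  -0.968 -0.162]
 [ 0.     0.     0.     1.   ]] 295.4312824007694 319.3723731247638 196.48270895869734
```

Request:
{"op": "step_arm", "data": {
  "linear": [
    [0, 0, -37],
    [-42, 41, 0],
    [-42, 41, 0],
    [-42, 41, 0],
    [-42, 41, 0],
    [-42, 41, 0],
    [-42, 41, 0],
    [-42, 41, 0],
    [0, 0, 0],
    [0, 0, 0]
  ],
  "delta_rot": [
    [0, 0, 0],
    [0, 0, 0],
    [0, 0, 0],
    [0, 0, 0],
    [0, 0, 0],
    [0, 0, 0],
    [0, 0, 0],
    [0, 0, 0],
    [0, 0, -0.168],
    [0, 0, -0.168]
  ],
  "grip": [87, 87, 87, 87, 87, 87, 87, 87, 87, 87]
}}

```text
time_s: 2.15
tcp_pos: [0.3636, -0.2615, 0.2598]
ee_rot: [[-0.84, -0.542, 0.001], [-0.542, 0.84, -0.0], [-0.0, -0.001, -1.0]]
wrist_force: [0.9, 0.5, 0.2]
gripper_width: 0.998
gripper_force: 0.0
```

Request:
{"op": "step_arm", "data": {
  "linear": [
    [0, 0, 0],
    [0, 0, 0],
    [0, 0, 0],
    [0, 0, 0],
    [0, 0, 0],
    [0, 0, 0],
    [0, 0, 0],
    [0, 0, 0]
  ],
  "delta_rot": [
    [0, 0, -0.168],
    [0, 0, -0.168],
    [0, 0, -0.168],
    [0, 0, -0.168],
    [0, 0, -0.168],
    [0, 0, -0.168],
    [0, 0, 0],
    [0, 0, 0]
  ],
  "grip": [87, 87, 87, 87, 87, 87, 87, 87]
}}

```text
time_s: 3.15
tcp_pos: [0.363, -0.2625, 0.2596]
ee_rot: [[-0.0, -1.0, 0.0], [-1.0, 0.0, -0.0], [0.0, -0.0, -1.0]]
wrist_force: [-0.4, 0.2, -0.6]
gripper_width: 1.002
gripper_force: 0.0
```

Run:
```python
from h import *
c=wristcam();save("w1.png",c["img"])
for n,z in [("honey_jar_mid",.05),("green_tin_mid",.036),("pickle_jar_mid",.065)]:
    for r in landmark_of("wrist",n): print(n,round(r["score"],2),np.round(r["point"]),atz(c,r["point"],z).round(4))
plan([.38,-.262,.055],0)
```

```text
green_tin_mid 0.69 [209. 164.] [ 0.5076 -0.2753  0.036 ]
t 3.35 tcp [ 0.363  -0.2625  0.2596] grip 87.0
shift mm (tool): [ -0.5 -17.  204.6] dist 205
tilt fix rotvec(tool) [-0.0001  0.      0.    ]
closing now -179.9 rotz rad 0.001 j6 15.0
```

View pics/w1.png

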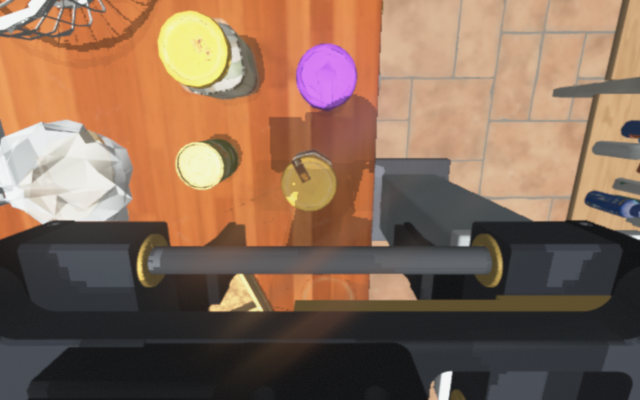

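The wrist picture shows the honey lid at (309,181), green tin lid at (200,165), pickle lid at (193,48) and purple decoy at (327,76).

Run:
```python
from h import *
c=wristcam()
for n,p,z in [("honey",(309,181),.1),("green",(200,165),.072),("pickle",(193,48),.131),("purple",(327,76),.11)]: print(n,atz(c,p,z).round(4))
im=c["img"][120:220,260:360];save("w1c.png",cv2.resize(im,None,fx=5,fy=5,interpolation=cv2.INTER_CUBIC))
```

```text
honey [ 0.3741 -0.2648  0.1   ]
green [ 0.5047 -0.2786  0.072 ]
pickle [ 0.4763 -0.3931  0.131 ]
purple [ 0.355  -0.3724  0.11  ]
```

View pics/w1c.png

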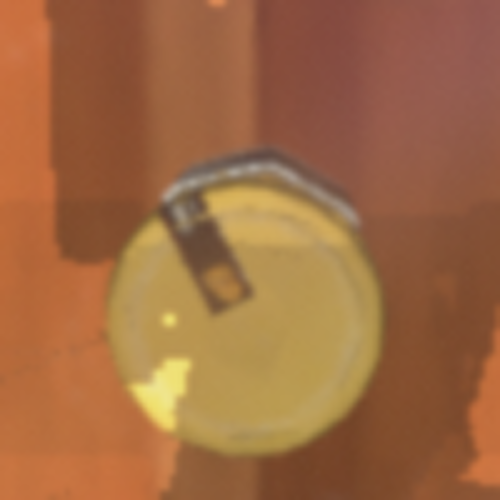

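Request:
{"op": "step_arm", "data": {
  "linear": [
    [1.5, -12, 0],
    [0, 0, 0],
    [0, 0, 0],
    [0, 0, 50],
    [0, 0, 50],
    [0, 0, 50],
    [0, 0, 30],
    [0, 0, 20],
    [0, 0, 0],
    [0, 0, 0]
  ],
  "delta_rot": [
    [0, 0, -0.127],
    [0, 0, -0.127],
    [0, 0, -0.127],
    [0, 0, 0],
    [0, 0, 0],
    [0, 0, 0],
    [0, 0, 0],
    [0, 0, 0],
    [0, 0, 0],
    [0, 0, 0]
  ],
  "grip": [87, 87, 87, 87, 87, 87, 87, 87, 87, 60]
}}

```text
time_s: 4.65
tcp_pos: [0.3758, -0.2643, 0.0603]
ee_rot: [[0.374, -0.928, 0.001], [-0.928, -0.374, -0.001], [0.001, -0.001, -1.0]]
wrist_force: [0.4, -0.4, 0.0]
gripper_width: 0.95
gripper_force: 0.0
```

Request:
{"op": "step_arm", "data": {
  "linear": [
    [0, 0, 0],
    [0, 0, 0],
    [0, 0, 0],
    [0, 0, 0],
    [0, 0, -20]
  ],
  "delta_rot": [
    [0, 0, 0],
    [0, 0, 0],
    [0, 0, 0],
    [0, 0, 0],
    [0, 0, 0]
  ],
  "grip": [50, 50, 50, 50, 50]
}}

```text
time_s: 5.28
tcp_pos: [0.3729, -0.2631, 0.0781]
ee_rot: [[0.373, -0.928, -0.005], [-0.928, -0.373, 0.002], [-0.004, 0.004, -1.0]]
wrist_force: [0.1, -0.0, -2.9]
gripper_width: 0.708
gripper_force: 30.0
```

Run:
```python
from h import *
plan([.509,-.079,.22],23)
```

```text
t 5.28 tcp [ 0.3729 -0.2631  0.0781] grip 61.6
shift mm (tool): [-120.7 -194.3 -142.2] dist 269
tilt fix rotvec(tool) [ 0.0042  0.0042 -0.    ]
closing now -158.1 rotz rad -0.019 j6 36.7
```

Request:
{"op": "step_arm", "data": {
  "linear": [
    [0, 0, -50],
    [0, 0, -50],
    [0, 0, -42],
    [-24, -39, 0],
    [-24, -39, 0],
    [-24, -39, 0],
    [-24, -39, 0],
    [-24, -39, 0],
    [0, 0, 0],
    [0, 0, 0]
  ],
  "delta_rot": [
    [0, 0, 0],
    [0, 0, 0],
    [0, 0, 0],
    [0, 0, 0],
    [0, 0, 0],
    [0, 0, 0],
    [0, 0, 0],
    [0, 0, -0.019],
    [0, 0, 0],
    [0, 0, 0]
  ],
  "grip": [50, 50, 50, 50, 50, 50, 50, 50, 50, 50]
}}

```text
time_s: 6.52
tcp_pos: [0.5098, -0.0797, 0.2201]
ee_rot: [[0.391, -0.92, -0.004], [-0.92, -0.391, 0.0], [-0.002, 0.003, -1.0]]
wrist_force: [-0.1, -0.7, -2.6]
gripper_width: 0.707
gripper_force: 30.0
```

Run:
```python
from h import *
c=wristcam();save("w2.png",c["img"]);np.savez("w2.npz",**c)
for r in landmark_of("wrist","caddy"): print(r["score"],r["point"],atz(c,r["point"],0))
plan([.509,-.079,.07],23)
```

```text
0.71 [283.1, 206.1] [ 0.53626092 -0.01964022  0.        ]
t 6.62 tcp [ 0.51   -0.0804  0.2208] grip 62.0
shift mm (tool): [-1.500e+00  1.000e-01  1.508e+02] dist 151
tilt fix rotvec(tool) [ 0.0018  0.0008 -0.    ]
closing now -157.0 rotz rad -0.001 j6 13.9
```

View pics/w2.png

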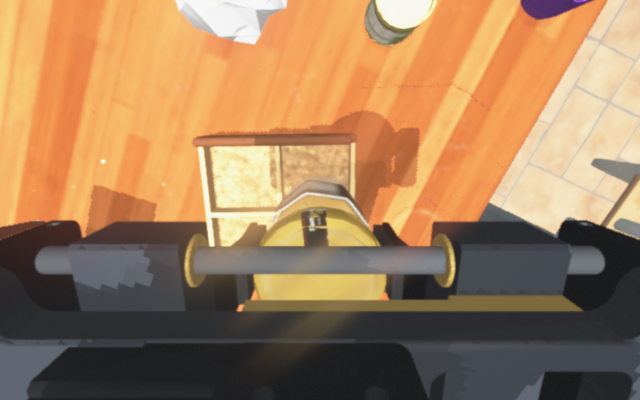

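Run:
```python
from h import *
c=dict(np.load("w2.npz"));a=np.radians(-67);X=np.array([np.cos(a),np.sin(a)]);Y=np.array([-X[1],X[0]])
for n,p,z in [("boardL back (97,93)",(194,138),.064),("boardR back (97,-93)",(355,134),.064),("boardL front 87",(194,145),.064),("boardR front 87",(355,142),.064),("div y=0",(280,165),.03),("left wall y~90",(206,190),.03),("xdiv x=0",(235,214),.03),("right wall y=-90",(353,165),.03)]:
    d=atz(c,p,z)[:2]-[.534,-.020]; print(n,(d@X*1000).round(1),(d@Y*1000).round(1))
```

```text
boardL back (97,93) 94.6 86.1
boardR back (97,-93) 98.6 -84.1
boardL front 87 87.3 86.9
boardR front 87 90.3 -84.3
div y=0 60.7 0.6
left wall y~90 30.1 92.2
xdiv x=0 -0.8 58.9
right wall y=-90 60.6 -86.9
```

Request:
{"op": "step_arm", "data": {
  "linear": [
    [-2, -1, 0],
    [0, 0, 50],
    [0, 0, 50],
    [0, 0, 30],
    [0, 0, 15],
    [0, 0, 6],
    [0, 0, 0],
    [0, 0, 0],
    [0, 0, 0],
    [0, 0, 0]
  ],
  "delta_rot": [
    [0, 0, 0],
    [0, 0, 0],
    [0, 0, 0],
    [0, 0, 0],
    [0, 0, 0],
    [0, 0, 0],
    [0, 0, 0],
    [0, 0, 0],
    [0, 0, 0],
    [0, 0, 0]
  ],
  "grip": [50, 50, 50, 50, 50, 50, 50, 87, 87, 87]
}}

```text
time_s: 7.88
tcp_pos: [0.5119, -0.0775, 0.0715]
ee_rot: [[0.391, -0.92, 0.002], [-0.92, -0.391, 0.0], [0.001, -0.002, -1.0]]
wrist_force: [0.1, 1.0, 0.9]
gripper_width: 0.952
gripper_force: 0.0
```

Run:
```python
from h import *
plan([.506,-.278,.24],30)
```

```text
t 7.88 tcp [ 0.5119 -0.0775  0.0715] grip 82.9
shift mm (tool): [ 182.3   83.6 -168.5] dist 262
tilt fix rotvec(tool) [-0.0021 -0.0007 -0.    ]
closing now -157.0 rotz rad -0.121 j6 13.7
```

Request:
{"op": "step_arm", "data": {
  "linear": [
    [0, 0, -40],
    [0, 0, -60],
    [0, 0, -60],
    [45.5, 21, 0],
    [45.5, 21, 0],
    [45.5, 21, 0],
    [45.5, 21, 0],
    [0, 0, 0],
    [0, 0, 60],
    [0, 0, 60]
  ],
  "delta_rot": [
    [0, 0, 0],
    [0, 0, 0],
    [0, 0, 0],
    [0, 0, 0],
    [0, 0, 0],
    [0, 0, 0],
    [0, 0, 0],
    [0, 0, 0],
    [0, 0, 0],
    [0, 0, 0]
  ],
  "grip": [87, 87, 87, 87, 87, 87, 87, 87, 87, 87]
}}

```text
time_s: 9.12
tcp_pos: [0.5057, -0.2776, 0.1104]
ee_rot: [[0.391, -0.92, 0.004], [-0.92, -0.391, -0.001], [0.002, -0.003, -1.0]]
wrist_force: [0.2, -0.2, -0.8]
gripper_width: 0.998
gripper_force: 0.0
```

Request:
{"op": "step_arm", "data": {
  "linear": [
    [0, 0, 50],
    [0, 0, 25],
    [0, 0, 5],
    [0, 0, 0],
    [0, 0, 0],
    [0, 0, 0],
    [0, 0, 0],
    [0, 0, 0],
    [0, 0, 0],
    [0, 0, -20]
  ],
  "delta_rot": [
    [0, 0, 0],
    [0, 0, 0],
    [0, 0, 0],
    [0, 0, 0],
    [0, 0, 0],
    [0, 0, 0],
    [0, 0, 0],
    [0, 0, 0],
    [0, 0, 0],
    [0, 0, 0]
  ],
  "grip": [87, 87, 87, 45, 45, 45, 45, 45, 45, 45]
}}

```text
time_s: 10.38
tcp_pos: [0.5031, -0.2773, 0.0488]
ee_rot: [[0.39, -0.921, -0.005], [-0.921, -0.39, 0.002], [-0.004, 0.004, -1.0]]
wrist_force: [-0.4, -0.6, -1.5]
gripper_width: 0.652
gripper_force: 30.0
```

Run:
```python
from h import *
plan([.476,.005,.20],23)
```

```text
t 10.38 tcp [ 0.5031 -0.2773  0.0488] grip 56.7
shift mm (tool): [-271.   -84.7 -150.5] dist 321
tilt fix rotvec(tool) [0.004  0.0038 0.    ]
closing now -157.0 rotz rad -0.0 j6 35.8
```

Request:
{"op": "step_arm", "data": {
  "linear": [
    [0, 0, -50],
    [0, 0, -50],
    [0, 0, -50],
    [-45, -14, 0],
    [-45, -14, 0],
    [-45, -14, 0],
    [-45, -14, 0],
    [-45, -14, 0],
    [-46, -15, 0],
    [0, 0, 0]
  ],
  "delta_rot": [
    [0, 0, 0],
    [0, 0, 0],
    [0, 0, 0],
    [0, 0, 0],
    [0, 0, 0],
    [0, 0, 0],
    [0, 0, 0],
    [0, 0, 0],
    [0, 0, 0],
    [0, 0, 0]
  ],
  "grip": [45, 45, 45, 45, 45, 45, 45, 45, 45, 45]
}}

```text
time_s: 11.62
tcp_pos: [0.4762, 0.0071, 0.1997]
ee_rot: [[0.395, -0.919, -0.002], [-0.919, -0.395, 0.0], [-0.001, 0.002, -1.0]]
wrist_force: [-0.3, -0.7, -1.8]
gripper_width: 0.654
gripper_force: 30.0
```

Run:
```python
from h import *
plan([.476,.005,.0405],23)
c=wristcam();save("w3.png",c["img"])
```

```text
t 11.62 tcp [0.4762 0.0071 0.1997] grip 56.9
shift mm (tool): [  1.9   0.8 159.2] dist 159
tilt fix rotvec(tool) [ 0.0017  0.0009 -0.    ]
closing now -156.7 rotz rad 0.005 j6 2.9
```

View pics/w3.png

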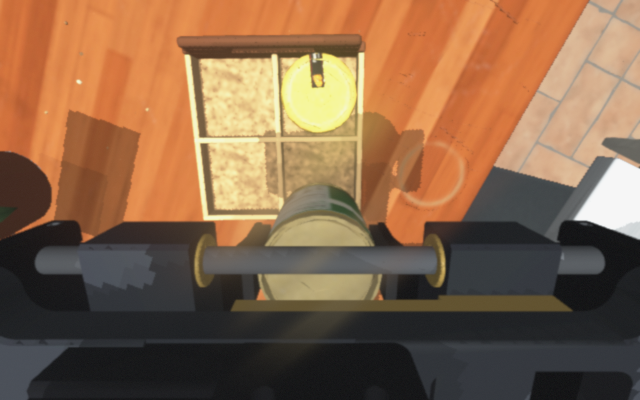

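The honey jar's lid is at (318,92), upright in its compartment. The divider cross is at (278,139).

Run:
```python
from h import *
c=wristcam();print("cross",atz(c,(278,139),.03),"left end",atz(c,(203,141),.03),"right end",atz(c,(360,138),.03),"honey",atz(c,(318,92),.108))
```

```text
cross [ 0.53629475 -0.02003694  0.03      ] left end [0.61177026 0.01453943 0.03      ] right end [ 0.45338484 -0.05660249  0.03      ] honey [ 0.51214678 -0.07644766  0.108     ]
```

Request:
{"op": "step_arm", "data": {
  "linear": [
    [2, 1, 60],
    [0, 0, 50],
    [0, 0, 30],
    [0, 0, 13],
    [0, 0, 6],
    [0, 0, 0],
    [0, 0, 0],
    [0, 0, 0],
    [0, 0, 0],
    [0, 0, -30]
  ],
  "delta_rot": [
    [0, 0, 0],
    [0, 0, 0],
    [0, 0, 0],
    [0, 0, 0],
    [0, 0, 0],
    [0, 0, 0],
    [0, 0, 0],
    [0, 0, 0],
    [0, 0, 0],
    [0, 0, 0]
  ],
  "grip": [45, 45, 45, 45, 45, 45, 80, 80, 80, 80]
}}

```text
time_s: 12.98
tcp_pos: [0.4756, 0.0021, 0.0705]
ee_rot: [[0.391, -0.92, -0.005], [-0.92, -0.391, -0.001], [-0.001, 0.005, -1.0]]
wrist_force: [0.5, 0.5, 0.7]
gripper_width: 0.907
gripper_force: 0.0
```

Run:
```python
from h import *
plan([.45,.34,.26],-10)
```

```text
t 12.97 tcp [0.4756 0.0021 0.0705] grip 78.9
shift mm (tool): [-321.1 -107.7 -189.8] dist 388
tilt fix rotvec(tool) [ 0.0049  0.0006 -0.    ]
closing now -157.0 rotz rad 0.576 j6 3.2
```

Request:
{"op": "step_arm", "data": {
  "linear": [
    [0, 0, -60],
    [0, 0, -60],
    [0, 0, -60],
    [-56, -17.6, 0],
    [-56, -17.6, 0],
    [-56, -17.6, 0],
    [-56, -17.6, 0],
    [-56, -17.6, 0],
    [-56, -17.6, 0],
    [-56, -17.6, 0]
  ],
  "delta_rot": [
    [0, 0, 0],
    [0, 0, 0],
    [0, 0, 0],
    [0, 0, 0],
    [0, 0, 0],
    [0, 0, 0],
    [0, 0, 0],
    [0, 0, 0],
    [0, 0, 0],
    [0, 0, 0]
  ],
  "grip": [87, 87, 87, 87, 87, 87, 87, 87, 87, 87]
}}

```text
time_s: 14.22
tcp_pos: [0.4365, 0.4133, 0.2519]
ee_rot: [[0.392, -0.92, 0.0], [-0.92, -0.392, 0.0], [-0.0, -0.001, -1.0]]
wrist_force: [0.5, 0.2, 0.9]
gripper_width: 1.0
gripper_force: 0.0
```

Request:
{"op": "step_arm", "data": {
  "linear": [
    [-56, -17.6, 0],
    [0, 0, 0]
  ],
  "delta_rot": [
    [0, 0, 0],
    [0, 0, 0]
  ],
  "grip": [87, 87]
}}

```text
time_s: 14.48
tcp_pos: [0.4303, 0.4732, 0.2499]
ee_rot: [[0.395, -0.919, -0.001], [-0.919, -0.395, -0.001], [0.001, 0.001, -1.0]]
wrist_force: [-0.9, -1.1, -0.6]
gripper_width: 1.001
gripper_force: 0.0
```

Run:
```python
from h import *
c=wristcam();save("w4.png",c["img"]);np.savez("w4.npz",**c)
for n,z in [("pepper_mill_mid",.069),("spice_jar_mid",.05),("blue_tin_mid",.029)]:
    for r in landmark_of("wrist",n): print(n,round(r["score"],2),np.round(r["point"]),atz(c,r["point"],z).round(4))
plan([.465,.403,.2],-10)
```

```text
blue_tin_mid 0.75 [419.  23.] [0.3923 0.2646 0.029 ]
t 14.68 tcp [0.4315 0.4689 0.2518] grip 87.0
shift mm (tool): [73.7 -5.1 51.8] dist 90
tilt fix rotvec(tool) [ 0.0001 -0.0001  0.    ]
closing now -157.0 rotz rad 0.576 j6 -38.9
```

View pics/w4.png

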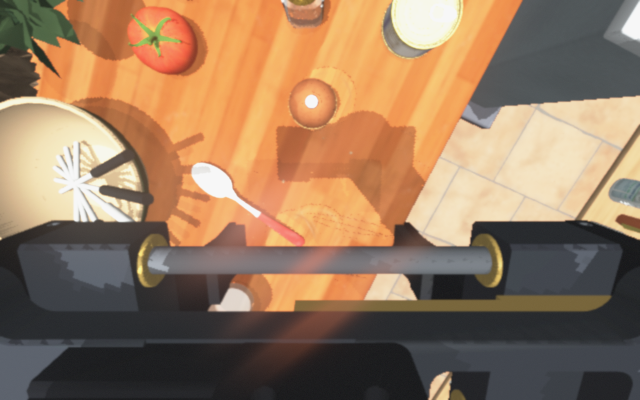

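The mill tip is at (312,102). The spice jar is at the top edge, near (303,10), and the blue tin at (424,20).

Run:
```python
from h import *
c=dict(np.load("w4.npz"));p=atz(c,(312,102),.138);print(p)
plan([p[0],p[1],.081],23)
```

```text
[0.46867312 0.39914143 0.138     ]
t 14.68 tcp [0.4315 0.4689 0.2518] grip 87.0
shift mm (tool): [ 78.7  -7.  170.8] dist 188
tilt fix rotvec(tool) [ 0.0001 -0.0001  0.    ]
closing now -157.0 rotz rad -0.0 j6 -38.9
```

Request:
{"op": "step_arm", "data": {
  "linear": [
    [39, -3.5, 0],
    [39, -3.5, 0],
    [0, 0, 0],
    [0, 0, 50],
    [0, 0, 50],
    [0, 0, 45],
    [0, 0, 20],
    [0, 0, 6],
    [0, 0, 0],
    [0, 0, 0]
  ],
  "delta_rot": [
    [0, 0, 0],
    [0, 0, 0],
    [0, 0, 0],
    [0, 0, 0],
    [0, 0, 0],
    [0, 0, 0],
    [0, 0, 0],
    [0, 0, 0],
    [0, 0, 0],
    [0, 0, 0]
  ],
  "grip": [87, 87, 87, 87, 87, 87, 87, 87, 87, 35]
}}

```text
time_s: 15.92
tcp_pos: [0.469, 0.4015, 0.0821]
ee_rot: [[0.391, -0.92, 0.002], [-0.92, -0.391, 0.002], [-0.001, -0.003, -1.0]]
wrist_force: [-0.7, -0.5, 0.2]
gripper_width: 0.948
gripper_force: 0.0
```

Request:
{"op": "step_arm", "data": {
  "linear": [
    [0, 0, 0],
    [0, 0, 0],
    [0, 0, 0],
    [0, 0, 0],
    [0, 0, 0],
    [0, 0, -20],
    [0, 0, -40],
    [0, 0, -40],
    [0, 0, -40],
    [0, 0, 0]
  ],
  "delta_rot": [
    [0, 0, 0],
    [0, 0, 0],
    [0, 0, 0],
    [0, 0, 0],
    [0, 0, 0],
    [0, 0, 0],
    [0, 0, 0],
    [0, 0, 0],
    [0, 0, 0],
    [0, 0, 0]
  ],
  "grip": [35, 35, 35, 35, 35, 35, 35, 35, 35, 35]
}}

```text
time_s: 17.18
tcp_pos: [0.4696, 0.4022, 0.2242]
ee_rot: [[0.391, -0.92, 0.005], [-0.92, -0.391, 0.006], [-0.004, -0.007, -1.0]]
wrist_force: [-0.5, -0.2, -1.5]
gripper_width: 0.534
gripper_force: 29.7
```

Run:
```python
from h import *
plan([.5945,-.043,.25],23)
c=wristcam();save("w5.png",c["img"]);np.savez("w5.npz",**c)
for r in landmark_of("wrist","spice_jar_mid"): print(round(r["score"],2),np.round(r["point"]),atz(c,r["point"],.05).round(4))
```

```text
t 17.18 tcp [0.4696 0.4022 0.2242] grip 46.4
shift mm (tool): [458.5  59.2 -27.8] dist 463
tilt fix rotvec(tool) [-0.0068  0.0035  0.    ]
closing now -157.0 rotz rad 0.001 j6 -32.5
```

View pics/w5.png

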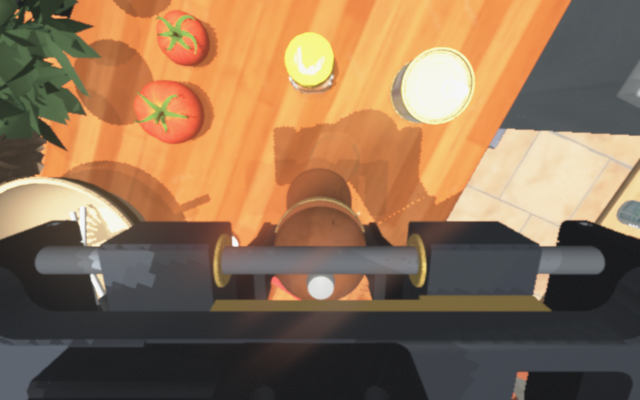

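The mill is held at 46 mm. The spice cap is at (309,59) and the blue tin at (433,86), untouched.

Request:
{"op": "step_arm", "data": {
  "linear": [
    [0, 0, -20],
    [51, 6.6, 0],
    [51, 6.6, 0],
    [51, 6.6, 0],
    [51, 6.6, 0],
    [51, 6.6, 0],
    [51, 6.6, 0],
    [51, 6.6, 0],
    [51, 6.6, 0],
    [51, 6.6, 0]
  ],
  "delta_rot": [
    [0, 0, 0],
    [0, 0, 0],
    [0, 0, 0],
    [0, 0, 0],
    [0, 0, 0],
    [0, 0, 0],
    [0, 0, 0],
    [0, 0, 0],
    [0, 0, 0],
    [0, 0, 0]
  ],
  "grip": [35, 35, 35, 35, 35, 35, 35, 35, 35, 35]
}}

```text
time_s: 18.52
tcp_pos: [0.5925, -0.0464, 0.2381]
ee_rot: [[0.391, -0.92, -0.004], [-0.92, -0.391, -0.0], [-0.002, 0.004, -1.0]]
wrist_force: [0.9, 0.9, -0.8]
gripper_width: 0.534
gripper_force: 29.9
```

Request:
{"op": "step_arm", "data": {
  "linear": [
    [0, 0, 0],
    [0, 0, 0]
  ],
  "delta_rot": [
    [0, 0, 0],
    [0, 0, 0]
  ],
  "grip": [35, 35]
}}

```text
time_s: 18.77
tcp_pos: [0.5924, -0.0449, 0.2386]
ee_rot: [[0.391, -0.921, -0.004], [-0.921, -0.391, 0.0], [-0.001, 0.003, -1.0]]
wrist_force: [0.2, 0.1, -1.1]
gripper_width: 0.539
gripper_force: 30.0
```

Run:
```python
from h import *
plan([.595,-.0435,.093],23)
c=capture("side");save("s2.png",cv2.resize(c["img"][80:280,200:440],None,fx=3,fy=3))
c=dict(np.load("w5.npz"));print("spice",atz(c,(309,59),.1))
```

```text
t 18.77 tcp [ 0.5924 -0.0449  0.2386] grip 46.9
shift mm (tool): [ -0.   -3.4 145.6] dist 146
tilt fix rotvec(tool) [ 0.0034  0.0014 -0.    ]
closing now -157.0 rotz rad -0.0 j6 11.8
spice [0.52551743 0.29552353 0.1       ]
```

View pics/s2.png

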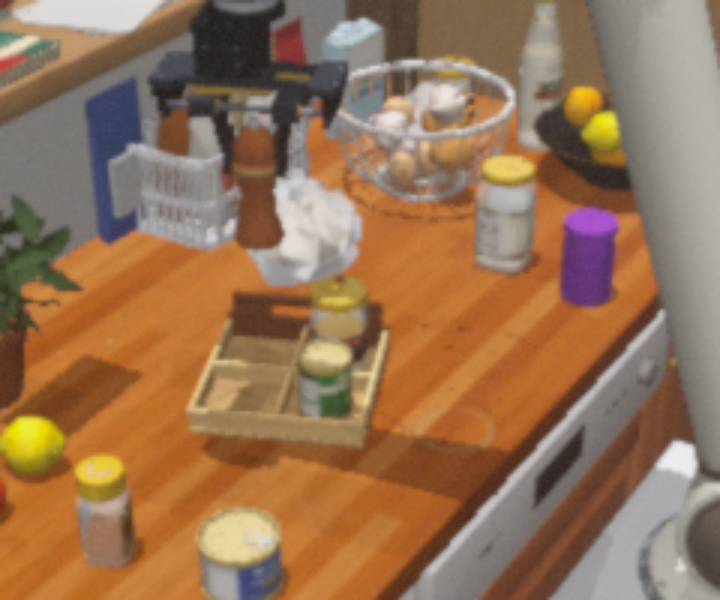

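The honey jar and green tin are standing in the caddy, and the mill hangs straight above its slot.

Request:
{"op": "step_arm", "data": {
  "linear": [
    [0, -3.5, 50],
    [0, 0, 50],
    [0, 0, 25],
    [0, 0, 13],
    [0, 0, 8],
    [0, 0, 0],
    [0, 0, 0],
    [0, 0, 0],
    [0, 0, 0],
    [0, 0, 0]
  ],
  "delta_rot": [
    [0, 0, 0],
    [0, 0, 0],
    [0, 0, 0],
    [0, 0, 0],
    [0, 0, 0],
    [0, 0, 0],
    [0, 0, 0],
    [0, 0, 0],
    [0, 0, 0],
    [0, 0, 0]
  ],
  "grip": [35, 35, 35, 35, 35, 35, 35, 66, 66, 66]
}}

```text
time_s: 20.08
tcp_pos: [0.5968, -0.0435, 0.095]
ee_rot: [[0.391, -0.92, 0.001], [-0.92, -0.391, 0.0], [0.0, -0.001, -1.0]]
wrist_force: [0.9, -1.1, -1.0]
gripper_width: 0.732
gripper_force: 0.0
```

Request:
{"op": "step_arm", "data": {
  "linear": [
    [0, 0, -30],
    [0, 0, -50],
    [0, 0, -50],
    [0, 0, -20],
    [-55, -7, 0],
    [-55, -7, 0],
    [-55, -7, 0],
    [-55, -7, 0],
    [-55, -7, 0],
    [-55, -7, 0]
  ],
  "delta_rot": [
    [0, 0, 0],
    [0, 0, 0],
    [0, 0, 0],
    [0, 0, 0],
    [0, 0, 0],
    [0, 0, 0],
    [0, 0, 0],
    [0, 0, 0],
    [0, 0, 0],
    [0, 0, 0]
  ],
  "grip": [66, 66, 66, 66, 87, 87, 87, 87, 87, 87]
}}

```text
time_s: 21.32
tcp_pos: [0.5054, 0.2783, 0.245]
ee_rot: [[0.391, -0.92, 0.001], [-0.92, -0.391, 0.0], [-0.0, -0.001, -1.0]]
wrist_force: [0.9, -0.1, 0.7]
gripper_width: 0.998
gripper_force: 0.0
```

Request:
{"op": "step_arm", "data": {
  "linear": [
    [-55, -7, 0],
    [-30, 0, 0],
    [0, 0, 0]
  ],
  "delta_rot": [
    [0, 0, 0],
    [0, 0, 0],
    [0, 0, 0]
  ],
  "grip": [87, 87, 87]
}}

```text
time_s: 21.7
tcp_pos: [0.4784, 0.3595, 0.2443]
ee_rot: [[0.394, -0.919, -0.0], [-0.919, -0.394, -0.0], [0.0, 0.0, -1.0]]
wrist_force: [-0.1, -0.3, 0.4]
gripper_width: 1.001
gripper_force: 0.0
```

Run:
```python
from h import *
c=wristcam();save("w6.png",c["img"]);np.savez("w6.npz",**c)
for r in landmark_of("wrist","spice_jar_mid"): print(round(r["score"],2),np.round(r["point"]),atz(c,r["point"],.05).round(4))
plan([.525,.30,.055],23)
```

```text
t 21.8 tcp [0.4792 0.3574 0.2445] grip 86.8
shift mm (tool): [ 70.7 -19.7 189.6] dist 203
tilt fix rotvec(tool) [ 0.0003 -0.0003  0.    ]
closing now -156.9 rotz rad 0.001 j6 -29.2
```

View pics/w6.png

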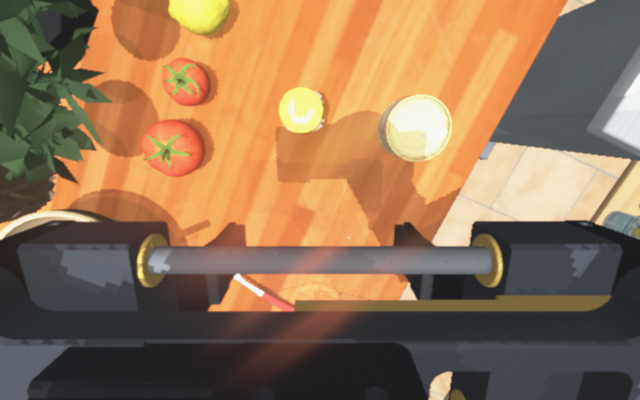

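The spice cap is at (301,109) and the blue tin at (417,128).

Run:
```python
from h import *
c=dict(np.load("w6.npz"));p=atz(c,(301,109),.1);print(p,atz(c,(417,128),.058))
plan([p[0],p[1],.053],23)
```

```text
[0.52573195 0.29448397 0.1       ] [0.39790634 0.26102236 0.058     ]
t 21.8 tcp [0.4792 0.3574 0.2445] grip 86.8
shift mm (tool): [ 76.1 -18.2 191.6] dist 207
tilt fix rotvec(tool) [ 0.0003 -0.0003  0.    ]
closing now -156.9 rotz rad 0.001 j6 -29.2
```

Request:
{"op": "step_arm", "data": {
  "linear": [
    [38, -9, 0],
    [38, -9, 0],
    [0, 0, 0],
    [0, 0, 55],
    [0, 0, 55],
    [0, 0, 50],
    [0, 0, 25],
    [0, 0, 7],
    [0, 0, 0],
    [0, 0, 0]
  ],
  "delta_rot": [
    [0, 0, 0],
    [0, 0, 0],
    [0, 0, 0],
    [0, 0, 0],
    [0, 0, 0],
    [0, 0, 0],
    [0, 0, 0],
    [0, 0, 0],
    [0, 0, 0],
    [0, 0, 0]
  ],
  "grip": [87, 87, 87, 87, 87, 87, 87, 87, 87, 33]
}}

```text
time_s: 23.05
tcp_pos: [0.5264, 0.2955, 0.0543]
ee_rot: [[0.391, -0.92, 0.002], [-0.92, -0.391, 0.002], [-0.001, -0.003, -1.0]]
wrist_force: [0.7, 0.3, 0.2]
gripper_width: 0.947
gripper_force: 0.0
```

Request:
{"op": "step_arm", "data": {
  "linear": [
    [0, 0, 0],
    [0, 0, 0],
    [0, 0, 0],
    [0, 0, 0],
    [0, 0, 0],
    [0, 0, -20],
    [0, 0, -50],
    [0, 0, -50],
    [0, 0, -50],
    [0, 0, 0]
  ],
  "delta_rot": [
    [0, 0, 0],
    [0, 0, 0],
    [0, 0, 0],
    [0, 0, 0],
    [0, 0, 0],
    [0, 0, 0],
    [0, 0, 0],
    [0, 0, 0],
    [0, 0, 0],
    [0, 0, 0]
  ],
  "grip": [33, 33, 33, 33, 33, 33, 33, 33, 33, 33]
}}

```text
time_s: 24.3
tcp_pos: [0.5275, 0.2962, 0.2276]
ee_rot: [[0.392, -0.92, 0.008], [-0.92, -0.392, 0.006], [-0.003, -0.01, -1.0]]
wrist_force: [0.8, -0.6, -1.9]
gripper_width: 0.496
gripper_force: 30.0
```

Run:
```python
from h import *
plan([.5602,.0395,.22],23)
```

```text
t 24.3 tcp [0.5275 0.2962 0.2276] grip 43.1
shift mm (tool): [249.   70.5   6.2] dist 259
tilt fix rotvec(tool) [-0.0098  0.0026  0.    ]
closing now -156.9 rotz rad 0.001 j6 -21.6
```

Request:
{"op": "step_arm", "data": {
  "linear": [
    [50, 14, 0],
    [50, 14, 0],
    [50, 14, 0],
    [50, 14, 0],
    [49, 14, 0],
    [0, 0, 0],
    [0, 0, 0],
    [0, 0, 0]
  ],
  "delta_rot": [
    [0, 0, 0],
    [0, 0, 0],
    [0, 0, 0],
    [0, 0, 0],
    [0, 0, 0],
    [0, 0, 0],
    [0, 0, 0],
    [0, 0, 0]
  ],
  "grip": [33, 33, 33, 33, 33, 33, 33, 33]
}}

```text
time_s: 25.3
tcp_pos: [0.5583, 0.0392, 0.222]
ee_rot: [[0.393, -0.92, -0.001], [-0.92, -0.393, -0.0], [-0.0, 0.001, -1.0]]
wrist_force: [-0.2, -0.5, -1.6]
gripper_width: 0.502
gripper_force: 30.0
```

Run:
```python
from h import *
plan([.5602,.0395,.064],23)
c=wristcam();save("w7.png",c["img"])
```

```text
t 25.3 tcp [0.5583 0.0392 0.222 ] grip 43.7
shift mm (tool): [  0.5  -2.  158. ] dist 158
tilt fix rotvec(tool) [0.0009 0.0003 0.    ]
closing now -156.9 rotz rad 0.002 j6 2.5
```

View pics/w7.png

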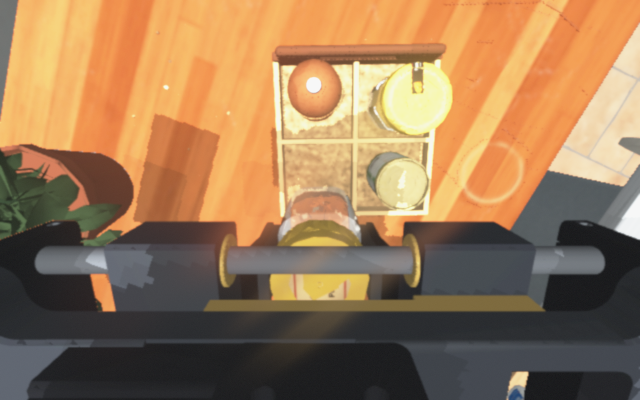

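The mill (314,85), honey jar (417,98) and green tin (400,180) are standing in their compartments. The slot at (318,175) is free.

Request:
{"op": "step_arm", "data": {
  "linear": [
    [0, -2, 50],
    [0, 0, 50],
    [0, 0, 35],
    [0, 0, 15],
    [0, 0, 8],
    [0, 0, 0],
    [0, 0, 0],
    [0, 0, 0],
    [0, 0, 0],
    [0, 0, 0]
  ],
  "delta_rot": [
    [0, 0, 0],
    [0, 0, 0],
    [0, 0, 0],
    [0, 0, 0],
    [0, 0, 0],
    [0, 0, 0],
    [0, 0, 0],
    [0, 0, 0],
    [0, 0, 0],
    [0, 0, 0]
  ],
  "grip": [33, 33, 33, 33, 33, 33, 33, 66, 66, 66]
}}

```text
time_s: 26.6
tcp_pos: [0.5606, 0.039, 0.0649]
ee_rot: [[0.391, -0.92, 0.001], [-0.92, -0.391, 0.0], [0.0, -0.001, -1.0]]
wrist_force: [-0.5, -0.4, -0.4]
gripper_width: 0.725
gripper_force: 0.0
```

Request:
{"op": "step_arm", "data": {
  "linear": [
    [0, 0, -30],
    [0, 0, -50],
    [0, 0, -50],
    [0, 0, -40],
    [-50, 0, 0],
    [-50, 0, 0],
    [-30, 0, 0],
    [0, 0, 0],
    [0, 0, 0]
  ],
  "delta_rot": [
    [0, 0, 0],
    [0, 0, 0],
    [0, 0, 0],
    [0, 0, 0],
    [0, 0, 0],
    [0, 0, 0],
    [0, 0, 0],
    [0, 0, 0],
    [0, 0, 0]
  ],
  "grip": [66, 66, 66, 66, 66, 66, 66, 66, 66]
}}

```text
time_s: 27.72
tcp_pos: [0.5096, 0.1584, 0.2346]
ee_rot: [[0.391, -0.92, 0.0], [-0.92, -0.391, -0.0], [0.0, 0.0, -1.0]]
wrist_force: [-0.5, 0.0, 0.4]
gripper_width: 0.756
gripper_force: 0.0
```

Run:
```python
from h import *
c=wristcam();s=capture("side");z=lambda im,x,y,w,h,k:cv2.resize(im[y:y+h,x:x+w],None,fx=k,fy=k,interpolation=cv2.INTER_CUBIC)
save("fin.png",np.hstack([z(c["img"],220,0,200,230,2),z(s["img"],250,120,90,115,4)]))
N=[("pepper_mill_mid",.077),("honey_jar_mid",.058),("spice_jar_mid",.058),("green_tin_mid",.044),("pickle_jar_mid",.065),("blue_tin_mid",.029)]
a=np.radians(-67);X=np.array([np.cos(a),np.sin(a)]);Y=np.array([-X[1],X[0]])
for n,h in N:
    for r in landmark_of("side",n)[:1]:
        p=atz(s,r["point"],h); d=p[:2]-[.536,-.0195]; print(n,round(r["score"],2),p.round(3),(d@X).round(3),(d@Y).round(3))
```

```text
pepper_mill_mid 0.81 [ 0.585 -0.035  0.077] 0.033 0.039
honey_jar_mid 0.97 [ 0.525 -0.065  0.058] 0.038 -0.028
green_tin_mid 0.96 [ 0.475 -0.006  0.044] -0.036 -0.051
pickle_jar_mid 0.69 [ 0.483 -0.403  0.065] 0.332 -0.198
blue_tin_mid 0.72 [0.4   0.26  0.029] -0.31 -0.016
```

View pics/fin.png

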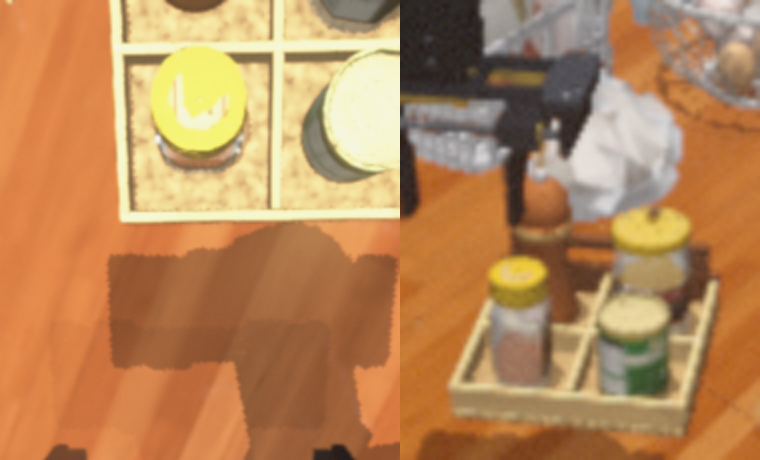

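All four things stand upright in their compartments, the spice cap at (199,98) and green tin at (632,345) in the picture. The pickle jar and blue tin are where they started.

```bash
python3 -c "
from station import *
print(finish_job())"
```

```text
the job is handed in; nothing more can be done
None
```

I placed the mill and honey jar in the two compartments by the handle board and the spice jar and green tin in the two opposite, all upright in the last pictures; the pickle jar and blue tin were left where they were, and the job was handed in at about 28 s with no verdict shown.

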